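Stack a driver unit in its slide-cover case

TASK

Slide the cover of the aluminium case fully back, then build the driver unit in the middle of the case, in this order: the white carrier flat on the case floor with its long side along the way the cover slides, the green circuit board flat in the carrier's recess, the orange frame around the board's black block, and the finned heat sink flat on top of that block. Keep every part square with the case and set each one down rather than dropping it. Finally slide the cover fully shut over the stack, leaving the blue bin, the screwdriver and the bottle where they are.

Things in the scene. Friction and masses are not known exactly. Their poses are not given: they have to be found in the camera images.
- case: Fixed open-topped aluminium case, 136 (x) x 146 (y) x 47 high, walls and floor 5 thick, so the cavity is 126 x 136 and its floor lies 5 above the origin. Origin: centre of the underside, on the table; z up. The cover slides along the case's +x (away from the robot) on two dark rails at y = +-77 (8 wide, tops 47 above the table) that run from x = -68 to x = +205.
- cover (a joint): Sliding grey cover plate, 136 x 160 x 5, underside 48 above the table. 0 = fully shut, growing along the case's +x to 0.13 m = fully back with the cavity wholly open (the stop). About 2 N of friction; it stays where it is left.
- cover_grip (a point): Centre of the black upright tab on the cover, 65 above the table; it moves with the cover and turns with the case. The tab is 16 (along the slide, case x) x 40 (case y) x 24 high, top 77 above the table; it stands 45 from the cover's centre towards the robot (-x).
- carrier: Loose white plastic carrier, 76 (x) x 58 (y) x 14 high, with a recess 68 x 50 and 4 deep in its top (rim 4 thick; recess floor 10 above the underside). Origin: centre of the underside; z up. Either end may lead.
- board: Loose green circuit board, 60 (x) x 42 (y) x 4 thick, with a solid black block 24 x 24 x 12 high fixed on its middle (block top 16 above the underside); lift it by the block. Origin: centre of the underside; z up. Either end may lead.
- frame: Loose orange square frame, 44 x 44 outside, 34 x 34 open window right through, 10 high. Origin: centre of the underside, in the middle of the window; z up.
- heatsink: Loose bright aluminium finned heat sink, 36 x 36 x 12 high, solid enough to grip on any side. Origin: centre of the underside; z up.
- bin: Blue parts bin, 100 x 80 x 45 high, holding small black parts; bystander. Origin: centre of the underside.
- driver: Screwdriver with a yellow handle lying on the table; bystander. Origin: on the table under its middle.
- flask: Amber bottle with a red cap, 52 across, 130 high; bystander. Origin: centre of the underside.
Things that resemble listed ones, but are neither listed nor needed, are in the scene too. There is more than one size of the board; the one meant has the size given above. Several things have the shape of the heatsink; the one meant has the colours described above.

How it is judged:
On the way, in this order (a step that is already met when the one before it is completed fails the run):
1. the cover is slid fully back (value of joint cover above 0.12 m), for 0.2 s.
2. the carrier stands flat and square in the middle of the case, released (x of carrier in the frame of case between -0.012 and 0.012 m and y of carrier in the frame of case between -0.012 and 0.012 m and z of carrier in the frame of case between 0.003 and 0.007 m and angle between carrier's own z axis and vertical below 0.07 rad and angle between the x axis of carrier and the x axis of case, either way round below 0.2 rad and contact force between the fingers and carrier below 0.1 N and linear speed of carrier below 0.03 m/s), for 0.2 s.
3. the board lies flat in the carrier's recess, released (x of carrier in the frame of case between -0.012 and 0.012 m and y of carrier in the frame of case between -0.012 and 0.012 m and z of carrier in the frame of case between 0.003 and 0.007 m and angle between each of carrier, board's own z axis and vertical below 0.07 rad and angle between the x axis of each of carrier, board and the x axis of case, either way round below 0.2 rad and x of board in the frame of carrier between -0.006 and 0.006 m and y of board in the frame of carrier between -0.006 and 0.006 m and z of board in the frame of carrier between 0.008 and 0.012 m and contact force between the fingers and board below 0.1 N and linear speed of board below 0.03 m/s), for 0.2 s.
4. the frame lies flat around the board's block, released (x of carrier in the frame of case between -0.012 and 0.012 m and y of carrier in the frame of case between -0.012 and 0.012 m and z of carrier in the frame of case between 0.003 and 0.007 m and angle between each of carrier, board, frame's own z axis and vertical below 0.07 rad and angle between the x axis of each of carrier, board and the x axis of case, either way round below 0.2 rad and x of board in the frame of carrier between -0.006 and 0.006 m and y of board in the frame of carrier between -0.006 and 0.006 m and z of board in the frame of carrier between 0.008 and 0.012 m and x of frame in the frame of board between -0.008 and 0.008 m and y of frame in the frame of board between -0.008 and 0.008 m and z of frame in the frame of board between 0.002 and 0.006 m and (angle between the x axis of frame and the x axis of case, either way round below 0.2 rad or angle between the x axis of frame and the y axis of case, either way round below 0.2 rad) and contact force between the fingers and frame below 0.1 N and linear speed of frame below 0.03 m/s), for 0.2 s.
5. the heat sink lies flat on the block, released (x of carrier in the frame of case between -0.012 and 0.012 m and y of carrier in the frame of case between -0.012 and 0.012 m and z of carrier in the frame of case between 0.003 and 0.007 m and angle between each of carrier, board, frame, heatsink's own z axis and vertical below 0.07 rad and angle between the x axis of each of carrier, board and the x axis of case, either way round below 0.2 rad and x of board in the frame of carrier between -0.006 and 0.006 m and y of board in the frame of carrier between -0.006 and 0.006 m and z of board in the frame of carrier between 0.008 and 0.012 m and x of frame in the frame of board between -0.008 and 0.008 m and y of frame in the frame of board between -0.008 and 0.008 m and z of frame in the frame of board between 0.002 and 0.006 m and (angle between the x axis of frame and the x axis of case, either way round below 0.2 rad or angle between the x axis of frame and the y axis of case, either way round below 0.2 rad) and x of heatsink in the frame of board between -0.009 and 0.009 m and y of heatsink in the frame of board between -0.009 and 0.009 m and z of heatsink in the frame of board between 0.014 and 0.018 m and (angle between the x axis of heatsink and the x axis of case, either way round below 0.2 rad or angle between the x axis of heatsink and the y axis of case, either way round below 0.2 rad) and contact force between the fingers and heatsink below 0.1 N and linear speed of heatsink below 0.03 m/s), for 0.2 s.
At the end, for the whole second after the job is handed in: Cover shut within 6 mm; along x and y, carrier within 12 mm of the case middle, board in the recess, frame within 8 and heat sink within 9 mm of the block middle; heights within 2 mm, level within 0.07 rad, square within 0.2 rad (frame, sink: quarter turns allowed), released, at rest (all of step 5 and contact force between the fingers and carrier below 0.1 N and linear speed of each of carrier, board, frame below 0.03 m/s and contact force between the fingers and board below 0.1 N and contact force between the fingers and frame below 0.1 N and value of joint cover below 0.006 m); the robot touches nothing.
It fails at once if a part is dropped (falls free from more than about 15 mm) ((contact force between the fingers and carrier below 0.1 N and linear speed of carrier above 0.55 m/s) or (contact force between the fingers and board below 0.1 N and linear speed of board above 0.55 m/s) or (contact force between the fingers and frame below 0.1 N and linear speed of frame above 0.55 m/s) or (contact force between the fingers and heatsink below 0.1 N and linear speed of heatsink above 0.55 m/s)).
It fails at once if the bin, the screwdriver or the bottle is moved by more than 25 mm (distance of any of bin, driver, flask from where it was at the start of the episode above 0.025 m).
It also fails if it takes over 144 s, if anything falls off the work surface, if the arm or the gripper's body presses on something with over 40 N, if the wrist force passes 120 N, or if a joint passes its speed limit or range.

ROBOT

A 6-joint arm with a two-finger parallel gripper is mounted at the origin on the work surface. World frame = base frame: x ahead of the robot, y to its left, z up, the work surface at z = 0. Lengths are in m, angles in rad, forces in N, time in s.
With the tool pointing down it reaches from about 0.3 to 0.875 m from the base axis. Payload 4.2 kg.
Tool frame: the origin (TCP) lies at the very end of the fingers, on their centre line; the grasp point (between the pads) lies 19 mm behind it; z points along the fingers, y is the line along which they close (so a half turn about z gives the same grasp; the last joint's range is limited). The gripper opens to 85 mm and grips with 20 to 120 N. Pads are 22 mm wide; open, the fingers measure 114 mm over their backs; the gripper's body (76 mm by 85 mm) begins 54 mm behind the grasp point. The pads swing forward as they close: fully open they stand 13 mm farther back than shut.
Start: joints at [-1.229, 0.32, 1.565, -0, 1.257, -0.02], TCP at [0.204, -0.538, 0.231] pointing down, gripper open.
Joint ranges: [-3.11, 3.11], [-0.84, 2.01], [0.21, 2.61], [-1.34, 4.49], [0.05, 2.63], [-2.56, 2.56]. Speed limits (rad/s): [2.57, 2.57, 3.14, 3.14, 3.14, 3.14].

INTERFACE

Orientations are given as a unit quaternion [x, y, z, w].
In Python, from rig import env gives the robot as it stands.
- The arm moves only by the shell command python3 -m handwheel 'ROWS'. ROWS is JSON, a list of rows, each an object of numbers: "x", "y", "z": the shift along the world's x, y, z in units of 1000 mm (1.0 is 1000 mm); "rx", "ry", "rz": the turn, a rotation vector about the world's x, y, z in units of 0.5 rad (1.0 is 0.5 rad); "hand": the closure, from 0 (fully open) to 1 (shut). A call has 1 to 20 rows; each row shifts and turns the commanded pose from where the row before left it; what a row does not reach is not made up. A row lasts 1/12 s, in which the tool goes at most 41.7 mm and 7.16 degrees, less where a joint would pass 70% of its speed; a pose out of reach is approached as far as the arm can. A call with a number of a shift or a turn outside -1 to 1 is refused whole. A call with a gripper value outside its range is refused whole. The fingers move at their own pace and stop on an object; the grip force is fixed at half the most. Time passes only in rows, so rows that do not move let the fingers close. It gives the time, the measured TCP pose, the force, the opening and the grip force at its end, in the units of the state.
- env.sense(): the state, without advancing time (a new reading comes with each control period).
- env.capture(name): name is "side" or "top"; returns (picture, depth): 384x512x3 uint8, red, green, blue; 384x512 float32, m along the optical axis (not along the pixel's ray), 0 where there is no reading.
- env.get_calibration(name): a dict with "mtx" (3x3 intrinsics, pixels), "rvec" (rotation vector, rad) and "tvec" (3), from world to camera coordinates, as OpenCV has them. Camera axes: x right, y down, z forward; pixel columns grow to the right and rows downward; lengths in m; the calibration is good to about 2 mm. A picture is of the moment at which its call begins. get_calibration takes no time and is no camera call.
- env.hand_in(): hands the job in; it is judged then, once.
Trained networks look in the newest picture that a camera, given by its name, has taken for a name from the list of things; names that differ only in an ending like _2 or _b are one class to them, and where a whole thing is asked for, a point or a joint stands for the part that bears it (a point fixed in the world has none). Each returns a list of dicts, best first, with "score" (0 to 1); they miss things now and then, are a little off and sometimes report something else, mostly with a low value. They report only what shows in the picture. A call takes as long as a camera call. They do not tell look-alikes from the thing itself.
- env.silhouettes(name, camera): "region" (384x512 bool, what is visible of it) and "bbox" ([left, top, width, height] in pixels, round what is visible of it).
The state is a dict: "t": time; "joint_pos": joint angles; "qd": joint speeds; "tau": joint torques, N m; "tool_pos": TCP position; "eef_rot": TCP orientation; "wrist_force": force on the tool from outside, world axes, zero at the start; "wrist_torque": the same for the moment, N m; "grip_width": opening from 0.0 (shut) to 1.0 (fully open); "gripper_force": force on a finger pad.
Only numpy, scipy, OpenCV 4.12 (cv2) and the standard library are available. Lean on these libraries where they do the work, as an engineer would, in place of code of your own. Each camera call takes 0.05 s, during which the arm holds its last target. There are 200 camera calls.

## Working session

There is one attempt and no reset: what is moved stays moved. The work goes in short steps, Python scripts to look and compute and a shell command to move; the robot and the scene stay as the last step left them, time stands still between calls to the robot, and variables do not carry over. Pictures are saved under pics/ and viewed, at most 14 in all, crops included, and the job is handed in when it is done.

```bash
ls; mkdir -p pics; python3 - <<'E'
from rig import env
import cv2,numpy as np
for n in("top","side"):
    p,d=env.capture(n); cv2.imwrite(f"pics/{n}0.png",p[:,:,::-1]); np.savez(f"{n}0.npz",p=p,d=d)
    c=env.get_calibration(n); R=cv2.Rodrigues(np.array(c["rvec"]))[0]; print(n,c["mtx"],-R.T@np.array(c["tvec"]).ravel(),R)
print(env.sense())
E
```

```text
pics
top [[441.5934774    0.         266.44618084]
 [  0.         441.5934774  192.62830069]
 [  0.           0.           1.        ]] [0.37399899 0.02397865 1.37389576] [[-0.01826276 -0.99959941  0.02162173]
 [-0.99777441  0.01683381 -0.06452022]
 [ 0.06413039 -0.02275192 -0.99768214]]
side [[456.59101596   0.         255.78938403]
 [  0.         456.59101596 193.07801752]
 [  0.           0.           1.        ]] [0.77786382 1.16171628 1.10977307] [[-0.9659065   0.25830667  0.01738655]
 [ 0.15676594  0.63700908 -0.75474756]
 [-0.20603171 -0.72628996 -0.6557849 ]]
{'t': 0.1, 'joint_pos': array([-1.22895489e+00,  3.20200470e-01,  1.56551843e+00,  4.94364797e-06,
        1.25746320e+00, -2.00246067e-02]), 'qd': array([-0.00167954, -0.00042862, -0.00368188,  0.00091299,  0.00032609,
        0.00021547]), 'tau': array([ 6.45441742e-04, -4.16406369e+01, -2.34704930e+01, -4.01712055e-05,
        4.87568628e-03,  3.22104881e-06]), 'tool_pos': array([ 0.20340586, -0.53735971,  0.23059715]), 'eef_rot': array([ 9.83676053e-01,  1.79946636e-01, -1.25005461e-04, -7.84830160e-04]), 'wrist_force': array([-0.19230124,  0.06185681,  0.42699825]), 'wrist_torque': array([ 0.01459119,  0.03206831, -0.0159654 ]), 'gripper_force': 0.0, 'grip_width': 0.9976428688781365}
```

View pics/top0.png

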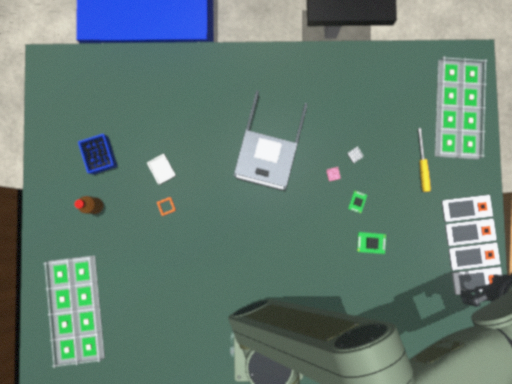

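View pics/side0.png

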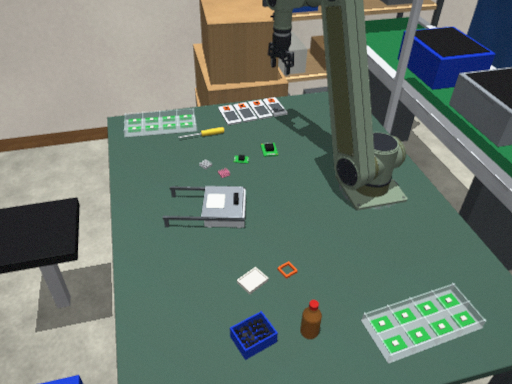

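Top view: the case is at (267,158) with its tab at (262,172), the carrier at (161,169), the frame at (166,206), the bin at (97,154), the driver at (425,170) and the bottle at (88,205). There are two board candidates, (358,202) and (372,243), and two sink candidates, grey at (355,154) and pink at (333,174). I'll measure them and check an enlarged crop.

```bash
cat > h.py <<'E'
import cv2,numpy as np
from rig import env
def cal(n):
    c=env.get_calibration(n); return np.array(c["mtx"]),cv2.Rodrigues(np.array(c["rvec"]))[0],np.array(c["tvec"]).ravel()
def world(n,d):
    K,R,t=cal(n); v,u=np.mgrid[:d.shape[0],:d.shape[1]]
    P=np.stack([(u-K[0,2])/K[0,0]*d,(v-K[1,2])/K[1,1]*d,d],-1)
    return (P-t)@R
def onplane(n,uv,z):
    K,R,t=cal(n); uv=np.atleast_2d(uv).astype(float)
    r=np.c_[(uv[:,0]-K[0,2])/K[0,0],(uv[:,1]-K[1,2])/K[1,1],np.ones(len(uv))]@R
    o=-R.T@t; return o+r*((z-o[2])/r[:,2])[:,None]
def rect(n,mask,z):
    """metric min-area rectangle of the mask's outline taken at height z"""
    m=cv2.resize(mask.astype(np.uint8)*255,None,fx=4,fy=4,interpolation=cv2.INTER_LINEAR)>127
    c=max(cv2.findContours(m.astype(np.uint8),0,cv2.CHAIN_APPROX_NONE)[0],key=cv2.contourArea)[:,0]
    w=onplane(n,(c+.5)/4-.5,z)[:,:2]
    return cv2.minAreaRect((w*1000).astype(np.float32))
E
python3 - <<'E'
from h import *
f=np.load("top0.npz");p,d=f["p"],f["d"]
W=world("top",d)
for nm,z in dict(case=.05,carrier=.014,board=.004,frame=.01,heatsink=.012).items():
    pass
env.capture("top")
for nm,z in dict(cover_grip=.053,carrier=.014,board=.004,frame=.01,heatsink=.012,bin=.045,driver=.02,flask=.1).items():
    for r in env.silhouettes(nm,"top")[:5]:
        print(nm,round(r["score"],2),r["bbox"],np.round(rect("top",r["region"],z),1) if 0 else [np.round(x,1) for x in rect("top",r["region"],z)], "zmax",np.round(np.nanpercentile(W[r["region"]][:,2],[50,95]),3))
a=cv2.resize(p[130:265,315:390],None,fx=4.4,fy=4.4,interpolation=cv2.INTER_CUBIC)
b=cv2.resize(p[85:220,225:312],None,fx=4.4,fy=4.4,interpolation=cv2.INTER_CUBIC)
cv2.imwrite("pics/crop0.png",np.hstack([a,b])[:,:,::-1])
E
```

```text
cover_grip 0.94 [235.8, 128.4, 61.2, 56.6] [array([564.3,  -4.2]), array([164.2, 140.2]), np.float64(74.6)] zmax [0.053 0.059]
cover_grip 0.46 [77.7, 134.1, 39.2, 38.1] [array([585.1, 498.8]), array([108.9,  94.3]), np.float64(17.1)] zmax [0.03  0.046]
carrier 0.69 [149.8, 155.9, 27.0, 29.3] [array([541.4, 315. ]), array([78.9, 61.2]), np.float64(26.1)] zmax [0.01  0.016]
board 0.76 [346.9, 188.3, 21.1, 26.1] [array([ 430.6, -290.7]), array([43. , 60.2]), np.float64(69.8)] zmax [0.006 0.019]
frame 0.41 [156.7, 197.1, 19.1, 17.4] [array([426.5, 303.7]), array([46., 46.]), np.float64(21.3)] zmax [0.01  0.014]
frame 0.27 [420.6, 128.5, 11.7, 62.7] [array([ 513.5, -502. ]), array([112.9,  28.7]), np.float64(4.8)] zmax [0.024 0.03 ]
bin 0.62 [76.4, 133.0, 42.5, 37.6] [array([586.4, 500.4]), array([114.5,  95.8]), np.float64(16.1)] zmax [0.03  0.046]
driver 0.86 [419.5, 130.0, 14.0, 63.8] [array([ 510.1, -498.2]), array([109.7,  31.9]), np.float64(7.1)] zmax [0.023 0.03 ]
```

View pics/crop0.png

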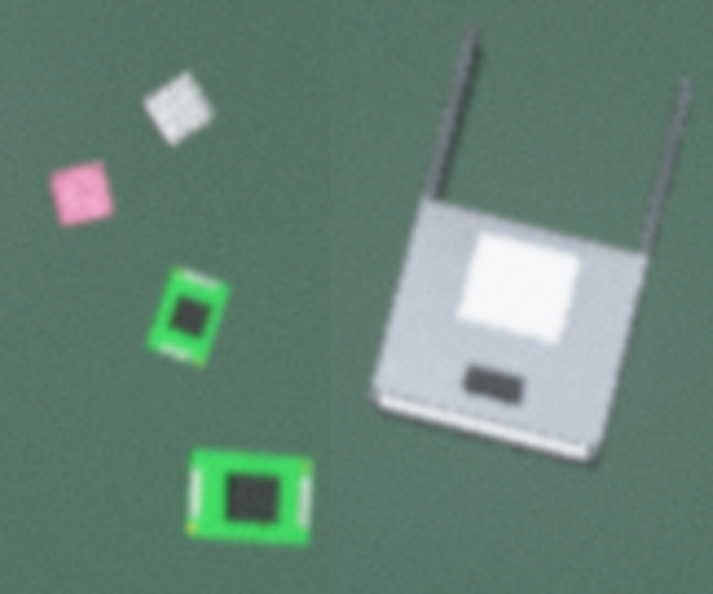

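The crop shows a silver sink at top image (355,154) and a pink look-alike, so I take the silver one. The small board at (358,202) measures 60x43, which matches; the larger one doesn't. I'll take precise poses next.

```bash
cat >> h.py <<'E'
def seg(p,name,box):
    """colour mask inside box (l,t,r,b)"""
    h=cv2.cvtColor(p,cv2.COLOR_RGB2HSV).astype(int); H,S,V=h[...,0],h[...,1],h[...,2]
    m=dict(white=(S<45)&(V>150),green=(abs(H-65)<15)&(S>140)&(V>110)|(V<75),orange=(H<15)&(S>130)&(V>120),black=V<80)[name]
    o=np.zeros_like(m); l,t,r,b=box; o[t:b,l:r]=m[t:b,l:r]; return o
E
python3 - <<'E'
from h import *
f=np.load("top0.npz");p,d=f["p"],f["d"]
W=world("top",d); Z=W[...,2]
print("table z",np.median(Z[100:130,320:340]), "label", np.median(Z[145:155,262:272]),"cover",np.median(Z[145:160,283:290]))
b=np.zeros(Z.shape,bool); b[120:195,228:305]=1
m=b&(Z>.047)&(Z<.09)
m=cv2.morphologyEx(m.astype(np.uint8),cv2.MORPH_OPEN,np.ones((5,5)))>0
print("cover",rect("top",m,.053))
for nm,c,bx,z in [("tab","black",(250,160,275,182),.077),("carrier","white",(140,145,185,195),.014),("board","green",(340,180,375,222),.004),("block","black",(340,180,375,222),.016),("frame","orange",(150,190,182,220),.010),("sink","white",(342,140,370,166),.012)]:
    s=seg(p,c,bx); print(nm,s.sum(),[np.round(x,1) for x in rect("top",s,z)])
# side view
f=np.load("side0.npz");p2,d2=f["p"],f["d"]; W2=world("side",d2);Z2=W2[...,2]
print("side table",np.median(Z2[240:260,150:200]))
m2=(Z2>.047)&(Z2<.058); o=np.zeros_like(m2);o[180:235,190:260]=m2[180:235,190:260]
o=cv2.morphologyEx(o.astype(np.uint8),cv2.MORPH_OPEN,np.ones((3,3)))>0
print("cover side",rect("side",o,.053))
for nm,c,bx,z in [("carrier","white",(230,260,275,298),.012),("frame","orange",(275,258,302,280),.008),("sink","white",(195,155,215,170),.010),("board","green",(230,150,252,168),.006)]:
    s=seg(p2,c,bx); print(nm,s.sum(),[np.round(x,1) for x in rect("side",s,z)])
E
```

```text
table z 0.0001780968357605626 label 0.05421980078106577 cover 0.053459156040854064
cover ((563.8456420898438, -5.55767822265625), (162.9171905517578, 138.4326171875), 74.41568756103516)Traceback (most recent call last):
  File "<stdin>", line 10, in <module>
  File "h.py", line 16, in rect
    c=max(cv2.findContours(m.astype(np.uint8),0,cv2.CHAIN_APPROX_NONE)[0],key=cv2.contourArea)[:,0]
      ~~~^^^^^^^^^^^^^^^^^^^^^^^^^^^^^^^^^^^^^^^^^^^^^^^^^^^^^^^^^^^^^^^^^^^^^^^^^^^^^^^^^^^^^
ValueError: max() iterable argument is empty
```

```bash
python3 - <<'E'
from h import *
f=np.load("top0.npz");p,d=f["p"],f["d"]
h=cv2.cvtColor(p,cv2.COLOR_RGB2HSV)
for u,v in [(262,172),(358,202),(161,169),(166,199),(355,154),(372,243),(352,193),(300,240),(258,94),(306,104)]: print((u,v),h[v,u])
print("rail ends",onplane("top",[(258,93),(306,103)],.047))
for nm,c,bx,z in [("tab","black",(250,160,275,182),.077),("carrier","white",(140,145,185,195),.014),("board","green",(340,180,375,222),.004),("block","black",(340,180,375,222),.016),("frame","orange",(150,190,182,220),.010),("sink","white",(342,140,370,166),.012)]:
    s=seg(p,c,bx) 
    if s.sum(): print(nm,s.sum(),[np.round(x,1) for x in rect("top",s,z)])
f=np.load("side0.npz");p2,d2=f["p"],f["d"]; W2=world("side",d2);Z2=W2[...,2]
m2=(Z2>.047)&(Z2<.058); o=np.zeros_like(m2);o[180:235,190:260]=m2[180:235,190:260]
o=cv2.morphologyEx(o.astype(np.uint8),cv2.MORPH_OPEN,np.ones((3,3)))>0
print("cover side",rect("side",o,.053))
for nm,c,bx,z in [("carrier","white",(230,260,275,298),.012),("frame","orange",(275,258,302,280),.008),("sink","white",(195,155,215,170),.010),("board","green",(230,150,252,168),.006)]:
    s=seg(p2,c,bx)
    if s.sum(): print(nm,s.sum(),[np.round(x,1) for x in rect("side",s,z)])
E
```

```text
(262, 172) [90 14 91]
(358, 202) [79 28 74]
(161, 169) [ 90   1 246]
(166, 199) [ 12 161 217]
(355, 154) [110   7 218]
(372, 243) [70 21 72]
(352, 193) [ 70  97 132]
(300, 240) [ 74  64 115]
(258, 94) [82 39 99]
(306, 104) [ 90  28 119]
rail ends [[ 0.76468369  0.01395362  0.047     ]
 [ 0.73184627 -0.13225839  0.047     ]]
carrier 543 [array([541.2, 318.1]), array([84.5, 65.8]), np.float64(28.0)]
board 162 [array([ 429.7, -290.4]), array([44.9, 58.5]), np.float64(69.8)]
block 21 [array([ 428.7, -288.7]), array([16.2, 15. ]), np.float64(61.7)]
frame 111 [array([425.5, 303. ]), array([48. , 47.7]), np.float64(19.8)]
sink 156 [array([ 577. , -286.3]), array([40.7, 42.8]), np.float64(32.1)]
cover side ((569.8561401367188, 3.1726913452148438), (163.84127807617188, 134.22633361816406), 76.21292114257812)
carrier 427 [array([544.9, 322.8]), array([82.1, 63.7]), np.float64(27.6)]
frame 138 [array([431.5, 311.1]), array([50.6, 52.5]), np.float64(20.9)]
sink 55 [array([ 581., -280.]), array([43.2, 43.5]), np.float64(35.7)]
board 86 [array([ 434. , -280.7]), array([52.2, 59. ]), np.float64(76.3)]
```

```bash
python3 -m handwheel '[{"x":0.02,"y":0.034,"rz":0.117},{"x":0.02,"y":0.034,"rz":0.117},{"x":0.02,"y":0.034,"rz":0.117},{"x":0.02,"y":0.034,"rz":0.117},{"x":0.02,"y":0.034,"rz":0.117},{"x":0.02,"y":0.034,"rz":0.117},{"x":0.02,"y":0.034,"rz":0.117},{"x":0.02,"y":0.034,"rz":0.117},{"x":0.02,"y":0.034,"rz":0.117},{"x":0.02,"y":0.034,"rz":0.117},{"x":0.02,"y":0.034,"rz":0.117},{"x":0.02,"y":0.034,"rz":0.117},{"x":0.02,"y":0.034,"rz":0.117},{"x":0.02,"y":0.034,"rz":0.117},{"x":0.02,"y":0.034,"rz":0.117},{"x":0.017,"y":0.034,"rz":0.117},{},{},{}]'; python3 - <<'E'
from h import *
f=np.load("top0.npz");p,d=f["p"],f["d"]
print("tab",onplane("top",[(262,172)],.077)[0])
for nm,c,bx,z in [("carrier","white",(140,145,185,195),.007),("board","green",(340,180,375,222),.002),("frame","orange",(150,190,182,220),.005),("sink","white",(342,140,370,166),.006)]:
    s=seg(p,c,bx);print(nm,[np.round(x,1) for x in rect("top",s,z)])
s=env.sense();print(s["joint_pos"],s["tool_pos"])
E
```

```text
tab [0.51859486 0.00641467 0.077     ]
carrier [array([542.1, 319.6]), array([85. , 66.2]), np.float64(28.0)]
board [array([ 429.8, -290.8]), array([45. , 58.6]), np.float64(69.8)]
frame [array([425.7, 304. ]), array([48.2, 47.9]), np.float64(19.8)]
sink [array([ 577.9, -287.6]), array([40.9, 42.9]), np.float64(32.1)]
[-1.22900841e+00  3.19606414e-01  1.56452336e+00 -1.35033384e-05
  1.25738988e+00 -1.99825569e-02] [ 0.20351873 -0.53778539  0.23132517]invalid input at $[0]: expected keys x, y, z, rx, ry, rz, hand
```

```bash
python3 -m handwheel '[{"x":0.02,"y":0.034,"z":0,"rx":0,"ry":0,"rz":0.117,"hand":0},{"x":0.02,"y":0.034,"z":0,"rx":0,"ry":0,"rz":0.117,"hand":0},{"x":0.02,"y":0.034,"z":0,"rx":0,"ry":0,"rz":0.117,"hand":0},{"x":0.02,"y":0.034,"z":0,"rx":0,"ry":0,"rz":0.117,"hand":0},{"x":0.02,"y":0.034,"z":0,"rx":0,"ry":0,"rz":0.117,"hand":0},{"x":0.02,"y":0.034,"z":0,"rx":0,"ry":0,"rz":0.117,"hand":0},{"x":0.02,"y":0.034,"z":0,"rx":0,"ry":0,"rz":0.117,"hand":0},{"x":0.02,"y":0.034,"z":0,"rx":0,"ry":0,"rz":0.117,"hand":0},{"x":0.02,"y":0.034,"z":0,"rx":0,"ry":0,"rz":0.117,"hand":0},{"x":0.02,"y":0.034,"z":0,"rx":0,"ry":0,"rz":0.117,"hand":0},{"x":0.02,"y":0.034,"z":0,"rx":0,"ry":0,"rz":0.117,"hand":0},{"x":0.02,"y":0.034,"z":0,"rx":0,"ry":0,"rz":0.117,"hand":0},{"x":0.02,"y":0.034,"z":0,"rx":0,"ry":0,"rz":0.117,"hand":0},{"x":0.02,"y":0.034,"z":0,"rx":0,"ry":0,"rz":0.117,"hand":0},{"x":0.02,"y":0.034,"z":0,"rx":0,"ry":0,"rz":0.117,"hand":0},{"x":0.017,"y":0.034,"z":0,"rx":0,"ry":0,"rz":0.117,"hand":0},{"x":0,"y":0,"z":0,"rx":0,"ry":0,"rz":0,"hand":0},{"x":0,"y":0,"z":0,"rx":0,"ry":0,"rz":0,"hand":0}]'; python3 - <<'E'
from rig import env
s=env.sense();print(s["joint_pos"],s["tool_pos"])
E
```

```text
t: 2.05
tool_pos: [0.521, 0.0078, 0.2311]
eef_rot: [0.796, 0.606, -0.0, -0.0]
wrist_force: [0.1, -0.2, -0.1]
grip_width: 0.999
gripper_force: 0.0
[-7.00188340e-03  2.35134891e-01  1.68512061e+00 -2.82712468e-04
  1.22169117e+00  2.62795485e-01] [0.52099607 0.00776771 0.23106205]
```

```bash
python3 -m handwheel '[{"x":0,"y":0,"z":-0.034,"rx":0,"ry":0,"rz":0,"hand":0},{"x":0,"y":0,"z":-0.034,"rx":0,"ry":0,"rz":0,"hand":0},{"x":0,"y":0,"z":-0.034,"rx":0,"ry":0,"rz":0,"hand":0},{"x":0,"y":0,"z":-0.034,"rx":0,"ry":0,"rz":0,"hand":0.3},{"x":0,"y":0,"z":-0.034,"rx":0,"ry":0,"rz":0,"hand":0.5},{"x":0,"y":0,"z":0,"rx":0,"ry":0,"rz":0,"hand":0.7},{"x":0,"y":0,"z":0,"rx":0,"ry":0,"rz":0,"hand":1},{"x":0,"y":0,"z":0,"rx":0,"ry":0,"rz":0,"hand":1},{"x":0,"y":0,"z":0,"rx":0,"ry":0,"rz":0,"hand":1},{"x":0,"y":0,"z":0,"rx":0,"ry":0,"rz":0,"hand":1},{"x":0,"y":0,"z":0,"rx":0,"ry":0,"rz":0,"hand":1}]'
```

```text
t: 2.97
tool_pos: [0.5221, 0.0056, 0.0638]
eef_rot: [0.797, 0.604, 0.002, 0.002]
wrist_force: [-1.1, -3.1, 7.3]
grip_width: 0.168
gripper_force: 61.1
```

```bash
python3 -m handwheel '[{"x":0.005,"y":-0.0014,"z":0.003,"rx":0,"ry":0,"rz":0,"hand":1},{"x":0.0145,"y":-0.004,"z":0,"rx":0,"ry":0,"rz":0,"hand":1},{"x":0.0145,"y":-0.004,"z":0,"rx":0,"ry":0,"rz":0,"hand":1},{"x":0.0145,"y":-0.004,"z":0,"rx":0,"ry":0,"rz":0,"hand":1},{"x":0.0145,"y":-0.004,"z":0,"rx":0,"ry":0,"rz":0,"hand":1},{"x":0.0145,"y":-0.004,"z":0,"rx":0,"ry":0,"rz":0,"hand":1},{"x":0.0145,"y":-0.004,"z":0,"rx":0,"ry":0,"rz":0,"hand":1},{"x":0.0097,"y":-0.0027,"z":0,"rx":0,"ry":0,"rz":0,"hand":1},{"x":0,"y":0,"z":0,"rx":0,"ry":0,"rz":0,"hand":1},{"x":0,"y":0,"z":0,"rx":0,"ry":0,"rz":0,"hand":1}]'
python3 -m handwheel '[{"x":0.004,"y":-0.001,"z":0,"rx":0,"ry":0,"rz":0,"hand":1},{"x":0.004,"y":-0.001,"z":0,"rx":0,"ry":0,"rz":0,"hand":1},{"x":0.002,"y":-0.0005,"z":0,"rx":0,"ry":0,"rz":0,"hand":1},{"x":0,"y":0,"z":0,"rx":0,"ry":0,"rz":0,"hand":1}]'
```

```text
t: 3.8
tool_pos: [0.6228, -0.0225, 0.064]
eef_rot: [0.797, 0.604, 0.0, 0.001]
wrist_force: [1.2, -4.0, -7.3]
grip_width: 0.167
gripper_force: 61.1
t: 4.13
tool_pos: [0.6316, -0.025, 0.064]
eef_rot: [0.797, 0.604, -0.001, -0.0]
wrist_force: [-2.6, -4.8, -5.8]
grip_width: 0.173
gripper_force: 61.2
```

```bash
python3 -m handwheel '[{"x":0.004,"y":-0.001,"z":0,"rx":0,"ry":0,"rz":0,"hand":1},{"x":0.004,"y":-0.001,"z":0,"rx":0,"ry":0,"rz":0,"hand":1},{"x":0,"y":0,"z":0,"rx":0,"ry":0,"rz":0,"hand":1}]'
python3 -m handwheel '[{"x":0.004,"y":-0.001,"z":0,"rx":0,"ry":0,"rz":0,"hand":1},{"x":0.004,"y":-0.001,"z":0,"rx":0,"ry":0,"rz":0,"hand":1},{"x":0,"y":0,"z":0,"rx":0,"ry":0,"rz":0,"hand":1}]'
```

```text
t: 4.38
tool_pos: [0.6386, -0.027, 0.064]
eef_rot: [0.797, 0.604, -0.002, -0.001]
wrist_force: [-4.9, -5.2, -4.3]
grip_width: 0.166
gripper_force: 61.4
t: 4.63
tool_pos: [0.6388, -0.027, 0.0639]
eef_rot: [0.797, 0.604, -0.008, -0.008]
wrist_force: [-22.9, 0.6, 9.1]
grip_width: 0.167
gripper_force: 63.0
```

```bash
python3 -m handwheel '[{"x":-0.006,"y":0.0016,"z":0,"rx":0,"ry":0,"rz":0,"hand":1},{"x":0,"y":0,"z":0,"rx":0,"ry":0,"rz":0,"hand":0.5},{"x":0,"y":0,"z":0,"rx":0,"ry":0,"rz":0,"hand":0.3},{"x":0,"y":0,"z":0,"rx":0,"ry":0,"rz":0,"hand":0},{"x":0,"y":0,"z":0.02,"rx":0,"ry":0,"rz":0,"hand":0},{"x":0,"y":0,"z":0.04,"rx":0,"ry":0,"rz":0,"hand":0},{"x":0,"y":0,"z":0.04,"rx":0,"ry":0,"rz":0,"hand":0},{"x":-0.0108,"y":0.0385,"z":0,"rx":0,"ry":0,"rz":-0.181,"hand":0},{"x":-0.0108,"y":0.0385,"z":0,"rx":0,"ry":0,"rz":-0.181,"hand":0},{"x":-0.0108,"y":0.0385,"z":0,"rx":0,"ry":0,"rz":-0.181,"hand":0},{"x":-0.0108,"y":0.0385,"z":0,"rx":0,"ry":0,"rz":-0.181,"hand":0},{"x":-0.0108,"y":0.0385,"z":0,"rx":0,"ry":0,"rz":-0.181,"hand":0},{"x":-0.0108,"y":0.0385,"z":0,"rx":0,"ry":0,"rz":-0.181,"hand":0},{"x":-0.0108,"y":0.0385,"z":0,"rx":0,"ry":0,"rz":-0.181,"hand":0},{"x":-0.0108,"y":0.0385,"z":0,"rx":0,"ry":0,"rz":-0.181,"hand":0},{"x":-0.0108,"y":0.0385,"z":0,"rx":0,"ry":0,"rz":-0.181,"hand":0},{"x":0,"y":0,"z":0,"rx":0,"ry":0,"rz":0,"hand":0},{"x":0,"y":0,"z":0,"rx":0,"ry":0,"rz":0,"hand":0}]'
python3 - <<'E'
from h import *
s=env.sense();print(s["joint_pos"],s["tool_pos"])
p,d=env.capture("top");np.savez("top1.npz",p=p,d=d)
cv2.imwrite("pics/top1.png",cv2.resize(p[70:220,130:330],None,fx=4,fy=4,interpolation=cv2.INTER_CUBIC)[:,:,::-1])
E
```

```text
t: 6.13
tool_pos: [0.5449, 0.3225, 0.1651]
eef_rot: [0.97, 0.242, 0.001, -0.0]
wrist_force: [0.4, -0.3, -0.2]
grip_width: 0.997
gripper_force: 0.0
[5.16122002e-01 4.54138824e-01 1.52502099e+00 3.20956813e-04
 1.15996601e+00 1.59878004e+00] [0.54491475 0.32252769 0.16509378]
```

View pics/top1.png

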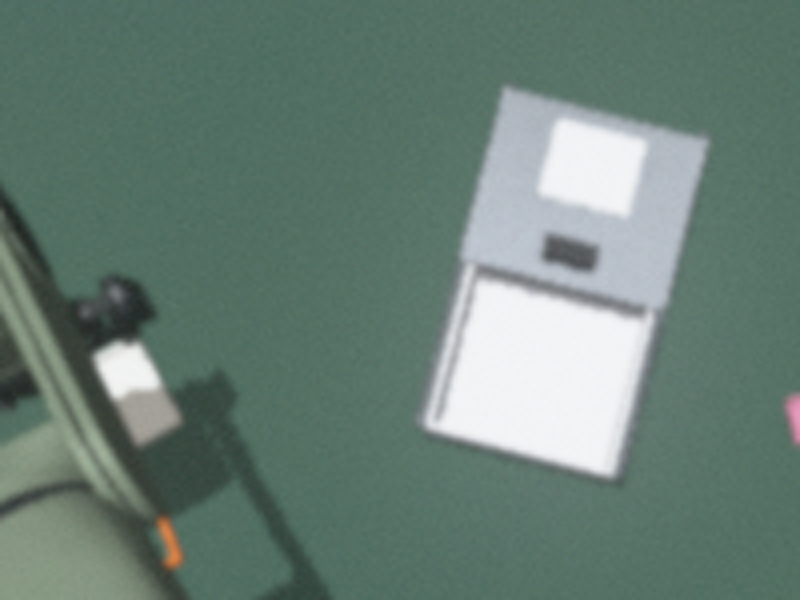

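```bash
python3 -m handwheel '[{"x":-0.003,"y":-0.003,"z":-0.036,"rx":0,"ry":0,"rz":0,"hand":0},{"x":0,"y":0,"z":-0.036,"rx":0,"ry":0,"rz":0,"hand":0},{"x":0,"y":0,"z":-0.036,"rx":0,"ry":0,"rz":0,"hand":0},{"x":0,"y":0,"z":-0.036,"rx":0,"ry":0,"rz":0,"hand":0},{"x":0,"y":0,"z":-0.011,"rx":0,"ry":0,"rz":0,"hand":0},{"x":0,"y":0,"z":-0.011,"rx":0,"ry":0,"rz":0,"hand":0},{"x":0,"y":0,"z":0,"rx":0,"ry":0,"rz":0,"hand":0.1},{"x":0,"y":0,"z":0,"rx":0,"ry":0,"rz":0,"hand":0.2},{"x":0,"y":0,"z":0,"rx":0,"ry":0,"rz":0,"hand":0.3},{"x":0,"y":0,"z":0,"rx":0,"ry":0,"rz":0,"hand":0.5},{"x":0,"y":0,"z":0,"rx":0,"ry":0,"rz":0,"hand":0.5},{"x":0,"y":0,"z":0,"rx":0,"ry":0,"rz":0,"hand":0.5}]'
python3 - <<'E'
from h import *
f=np.load("top1.npz");p,d=f["p"],f["d"];Z=world("top",d)[...,2]
o=np.zeros(Z.shape,bool); o[85:152,240:312]=1
m=o&(Z>.0505)&(Z<.07); m=cv2.morphologyEx(m.astype(np.uint8),cv2.MORPH_OPEN,np.ones((7,7)))>0
r=rect("top",m,.053);print("cover",r)
m=np.zeros(Z.shape,bool); m[135:200,230:300]=1; m&=(Z<.016)&(p.min(2)>205); m=cv2.morphologyEx(m.astype(np.uint8),cv2.MORPH_OPEN,np.ones((5,5)))>0
print("floor",rect("top",m,.005))
E
```

```text
t: 7.18
tool_pos: [0.5438, 0.3175, 0.0011]
eef_rot: [0.971, 0.239, 0.003, -0.0]
wrist_force: [-0.9, -1.1, 5.9]
grip_width: 0.662
gripper_force: 64.3Traceback (most recent call last):
  File "<stdin>", line 5, in <module>
  File "h.py", line 16, in rect
    c=max(cv2.findContours(m.astype(np.uint8),0,cv2.CHAIN_APPROX_NONE)[0],key=cv2.contourArea)[:,0]
      ~~~^^^^^^^^^^^^^^^^^^^^^^^^^^^^^^^^^^^^^^^^^^^^^^^^^^^^^^^^^^^^^^^^^^^^^^^^^^^^^^^^^^^^^
ValueError: max() iterable argument is empty
```

```bash
python3 - <<'E'
from h import *
f=np.load("top1.npz");p,d=f["p"],f["d"];W=world("top",d);Z=W[...,2]
print(np.round(Z[85:200:4,268],3)); print("floor rows/cols",np.round(Z[160,225:305:3],3))
print(np.round(p[160,225:305:3].mean(1)))
o=np.zeros(Z.shape,bool); o[85:152,240:312]=1
m=o&(Z>.0475)&(Z<.07); m=cv2.morphologyEx(m.astype(np.uint8),cv2.MORPH_OPEN,np.ones((5,5)))>0
print("cover",rect("top",m,.053))
E
```

```text
[ 1.000e-03 -3.000e-03  1.374e+00  5.300e-02  5.500e-02  4.800e-02
  5.300e-02  5.800e-02  5.500e-02  5.000e-02  4.900e-02  7.400e-02
  7.800e-02  5.900e-02  3.600e-02  3.000e-03  4.000e-03  1.000e-03
  1.300e-02  8.000e-03  7.000e-03  5.000e-03  9.000e-03  1.000e-02
 -1.000e-03  3.700e-02  3.000e-03  1.000e-03  3.000e-03]
floor rows/cols [-0.001  0.002 -0.001 -0.     0.     0.049  0.005  0.008  0.003  0.001
  0.007  0.004  0.004 -0.003  0.001  0.002  0.004  0.008  0.007  0.007
  0.006  0.03   0.044 -0.003  0.    -0.     0.002]
[103. 103. 107. 105. 115. 192. 180. 242. 244. 244. 243. 243. 244. 244.
 244. 244. 244. 244. 244. 244. 243. 228. 149. 105. 110. 107. 107.]
cover ((681.2733154296875, -37.43932342529297), (162.39431762695312, 139.55979919433594), 75.00287628173828)
```

```bash
python3 -m handwheel '[{"x":0,"y":0,"z":0.01,"rx":0,"ry":0,"rz":0,"hand":0.5},{"x":0,"y":0,"z":0.035,"rx":0,"ry":0,"rz":0,"hand":0.5},{"x":0,"y":0,"z":0.035,"rx":0,"ry":0,"rz":0,"hand":0.5},{"x":0,"y":0,"z":0.035,"rx":0,"ry":0,"rz":0,"hand":0.5},{"x":0.0014,"y":-0.0357,"z":0,"rx":0,"ry":0,"rz":-0.167,"hand":0.5},{"x":0.0014,"y":-0.0357,"z":0,"rx":0,"ry":0,"rz":-0.167,"hand":0.5},{"x":0.0014,"y":-0.0357,"z":0,"rx":0,"ry":0,"rz":-0.167,"hand":0.5},{"x":0.0014,"y":-0.0357,"z":0,"rx":0,"ry":0,"rz":-0.167,"hand":0.5},{"x":0.0014,"y":-0.0357,"z":0,"rx":0,"ry":0,"rz":-0.167,"hand":0.5},{"x":0.0014,"y":-0.0357,"z":0,"rx":0,"ry":0,"rz":-0.167,"hand":0.5},{"x":0.0014,"y":-0.0357,"z":0,"rx":0,"ry":0,"rz":-0.167,"hand":0.5},{"x":0.0014,"y":-0.0357,"z":0,"rx":0,"ry":0,"rz":-0.167,"hand":0.5},{"x":0.001,"y":-0.0357,"z":0,"rx":0,"ry":0,"rz":-0.167,"hand":0.5},{"x":0,"y":0,"z":0,"rx":0,"ry":0,"rz":0,"hand":0.5},{"x":0,"y":0,"z":0,"rx":0,"ry":0,"rz":0,"hand":0.5}]'
python3 - <<'E'
from h import *
s=env.sense();print(s["joint_pos"],s["tool_pos"])
p,d=env.capture("side");np.savez("side1.npz",p=p,d=d)
cv2.imwrite("pics/side1.png",cv2.resize(p[110:260,130:330],None,fx=4,fy=4,interpolation=cv2.INTER_CUBIC)[:,:,::-1])
E
```

```text
t: 8.43
tool_pos: [0.5543, -0.0062, 0.1144]
eef_rot: [0.991, -0.135, 0.001, -0.0]
wrist_force: [0.1, 0.7, 0.1]
grip_width: 0.659
gripper_force: 64.1
[-3.19844810e-02  3.87158215e-01  1.78177222e+00  1.98180931e-04
  9.71406240e-01  1.80987840e+00] [ 0.55433837 -0.00617828  0.11436032]
```

View pics/side1.png

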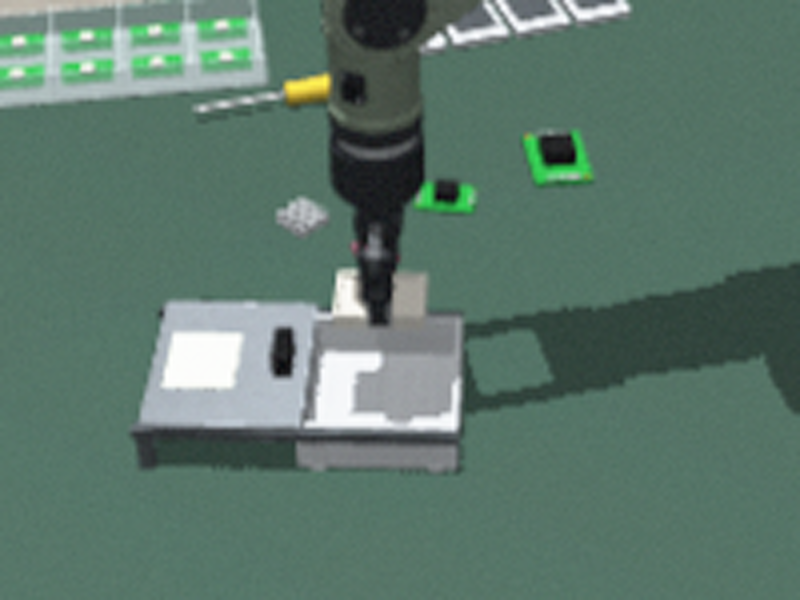

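```bash
python3 -m handwheel '[{"x":0.002,"y":0.002,"z":-0.036,"rx":0,"ry":0,"rz":0,"hand":0.5},{"x":0,"y":0,"z":-0.036,"rx":0,"ry":0,"rz":0,"hand":0.5},{"x":0,"y":0,"z":-0.016,"rx":0,"ry":0,"rz":0,"hand":0.5},{"x":0,"y":0,"z":-0.008,"rx":0,"ry":0,"rz":0,"hand":0.5},{"x":0,"y":0,"z":-0.006,"rx":0,"ry":0,"rz":0,"hand":0.5},{"x":0,"y":0,"z":-0.003,"rx":0,"ry":0,"rz":0,"hand":0.5},{"x":0,"y":0,"z":-0.0015,"rx":0,"ry":0,"rz":0,"hand":0.5},{"x":0,"y":0,"z":0,"rx":0,"ry":0,"rz":0,"hand":0.5},{"x":0,"y":0,"z":0,"rx":0,"ry":0,"rz":0,"hand":0.5}]'
```

```text
t: 9.23
tool_pos: [0.557, -0.0025, 0.0079]
eef_rot: [0.991, -0.134, 0.001, -0.0]
wrist_force: [-0.5, 0.3, -0.8]
grip_width: 0.655
gripper_force: 64.1
```

```bash
python3 -m handwheel '[{"x":0,"y":-0.001,"z":-0.001,"rx":0,"ry":0,"rz":0,"hand":0.5},{"x":0,"y":0,"z":-0.001,"rx":0,"ry":0,"rz":0,"hand":0.5},{"x":0,"y":0,"z":0,"rx":0,"ry":0,"rz":0,"hand":0.5}]'
```

```text
t: 9.48
tool_pos: [0.5568, -0.0038, 0.0061]
eef_rot: [0.991, -0.134, 0.001, 0.0]
wrist_force: [-0.7, -0.0, 5.8]
grip_width: 0.656
gripper_force: 64.7
```

```bash
python3 -m handwheel '[{"x":0,"y":0,"z":0,"rx":0,"ry":0,"rz":0,"hand":0.3},{"x":0,"y":0,"z":0,"rx":0,"ry":0,"rz":0,"hand":0.2},{"x":0,"y":0,"z":0,"rx":0,"ry":0,"rz":0,"hand":0.1},{"x":0,"y":0,"z":0,"rx":0,"ry":0,"rz":0,"hand":0.1},{"x":0,"y":0,"z":0.01,"rx":0,"ry":0,"rz":0,"hand":0.1},{"x":0,"y":0,"z":0.03,"rx":0,"ry":0,"rz":0,"hand":0.1},{"x":0,"y":0,"z":0.035,"rx":0,"ry":0,"rz":0,"hand":0},{"x":0,"y":0,"z":0.035,"rx":0,"ry":0,"rz":0,"hand":0},{"x":0,"y":0,"z":0.035,"rx":0,"ry":0,"rz":0,"hand":0},{"x":-0.0158,"y":-0.0359,"z":0,"rx":0,"ry":0,"rz":-0.021,"hand":0},{"x":-0.0158,"y":-0.0359,"z":0,"rx":0,"ry":0,"rz":-0.021,"hand":0},{"x":-0.0158,"y":-0.0359,"z":0,"rx":0,"ry":0,"rz":-0.021,"hand":0},{"x":-0.0158,"y":-0.0359,"z":0,"rx":0,"ry":0,"rz":-0.021,"hand":0},{"x":-0.0158,"y":-0.0359,"z":0,"rx":0,"ry":0,"rz":-0.021,"hand":0},{"x":-0.0158,"y":-0.0359,"z":0,"rx":0,"ry":0,"rz":-0.021,"hand":0},{"x":-0.0158,"y":-0.0359,"z":0,"rx":0,"ry":0,"rz":-0.021,"hand":0},{"x":-0.0158,"y":-0.0359,"z":0,"rx":0,"ry":0,"rz":-0.021,"hand":0},{"x":0,"y":0,"z":0,"rx":0,"ry":0,"rz":0,"hand":0},{"x":0,"y":0,"z":0,"rx":0,"ry":0,"rz":0,"hand":0}]'
python3 - <<'E'
from h import *
p,d=env.capture("top");np.savez("top2.npz",p=p,d=d)
for r in env.silhouettes("carrier","top")[:2]: print(r["score"],r["bbox"],rect("top",r["region"],.007+.005))
cv2.imwrite("pics/top2.png",cv2.resize(p[125:205,220:320],None,fx=6,fy=6,interpolation=cv2.INTER_CUBIC)[:,:,::-1])
E
```

```text
t: 11.07
tool_pos: [0.429, -0.2924, 0.1504]
eef_rot: [0.984, -0.177, 0.0, 0.0]
wrist_force: [1.2, -0.3, 0.1]
grip_width: 1.001
gripper_force: 0.0
0.66 [255.7, 151.4, 22.2, 26.1] ((555.4802856445312, -5.521141052246094), (59.65480041503906, 77.5470199584961), 74.93560791015625)
```

View pics/top2.png

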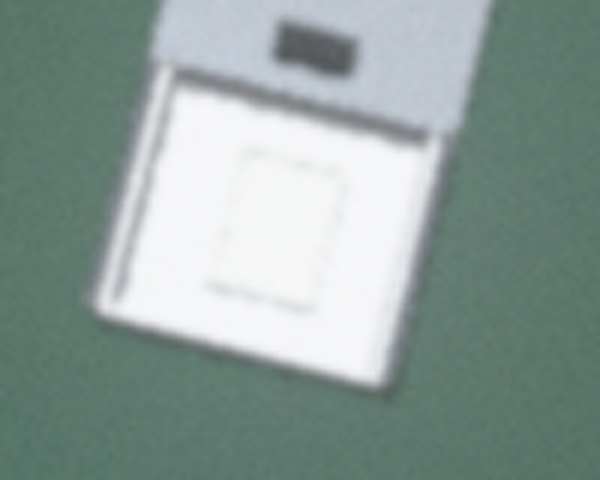

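```bash
python3 -m handwheel '[{"x":0.001,"y":0.001,"z":-0.036,"rx":0,"ry":0,"rz":0,"hand":0},{"x":0,"y":0,"z":-0.036,"rx":0,"ry":0,"rz":0,"hand":0},{"x":0,"y":0,"z":-0.036,"rx":0,"ry":0,"rz":0,"hand":0.2},{"x":0,"y":0,"z":-0.022,"rx":0,"ry":0,"rz":0,"hand":0.3},{"x":0,"y":0,"z":-0.012,"rx":0,"ry":0,"rz":0,"hand":0.4},{"x":0,"y":0,"z":0,"rx":0,"ry":0,"rz":0,"hand":0.5},{"x":0,"y":0,"z":0,"rx":0,"ry":0,"rz":0,"hand":0.6},{"x":0,"y":0,"z":0,"rx":0,"ry":0,"rz":0,"hand":0.8},{"x":0,"y":0,"z":0,"rx":0,"ry":0,"rz":0,"hand":0.8},{"x":0,"y":0,"z":0,"rx":0,"ry":0,"rz":0,"hand":0.8},{"x":0,"y":0,"z":0,"rx":0,"ry":0,"rz":0,"hand":0.8}]'
```

```text
t: 12.08
tool_pos: [0.4318, -0.2901, 0.0092]
eef_rot: [0.985, -0.175, 0.001, 0.0]
wrist_force: [1.9, 2.9, 6.3]
grip_width: 0.257
gripper_force: 59.5
```

```bash
python3 -m handwheel '[{"x":0,"y":0,"z":0,"rx":0,"ry":0,"rz":0,"hand":0.4},{"x":0,"y":0,"z":0,"rx":0,"ry":0,"rz":0,"hand":0.3},{"x":0,"y":0,"z":0.02,"rx":0,"ry":0,"rz":0,"hand":0.3},{"x":0,"y":0,"z":0.02,"rx":0,"ry":0,"rz":0.2,"hand":0.3},{"x":0,"y":0,"z":0,"rx":0,"ry":0,"rz":0.245,"hand":0.3},{"x":0,"y":0,"z":0,"rx":0,"ry":0,"rz":0.245,"hand":0.3},{"x":0,"y":0,"z":0,"rx":0,"ry":0,"rz":0.245,"hand":0.3},{"x":0,"y":0,"z":0,"rx":0,"ry":0,"rz":0.245,"hand":0.3},{"x":0,"y":0,"z":0,"rx":0,"ry":0,"rz":0.245,"hand":0.3},{"x":0,"y":0,"z":0,"rx":0,"ry":0,"rz":0.245,"hand":0.3},{"x":0,"y":0,"z":0,"rx":0,"ry":0,"rz":0.245,"hand":0.3},{"x":0,"y":0,"z":0,"rx":0,"ry":0,"rz":0.245,"hand":0.3},{"x":0,"y":0,"z":0,"rx":0,"ry":0,"rz":0.245,"hand":0.3},{"x":0,"y":0,"z":0,"rx":0,"ry":0,"rz":0.245,"hand":0.3},{"x":0,"y":0,"z":0,"rx":0,"ry":0,"rz":0.245,"hand":0.3},{"x":0,"y":0,"z":0,"rx":0,"ry":0,"rz":0.245,"hand":0.3},{"x":0,"y":0,"z":0,"rx":0,"ry":0,"rz":0,"hand":0.3},{"x":0,"y":0,"z":0,"rx":0,"ry":0,"rz":0,"hand":0.3}]'
```

```text
t: 13.58
tool_pos: [0.4306, -0.2898, 0.0477]
eef_rot: [0.821, 0.571, -0.0, -0.0]
wrist_force: [-0.1, 0.1, 0.1]
grip_width: 0.701
gripper_force: 0.0
```

```bash
python3 -m handwheel '[{"x":0,"y":0,"z":-0.02,"rx":0,"ry":0,"rz":0,"hand":0.3},{"x":0,"y":0,"z":-0.018,"rx":0,"ry":0,"rz":0,"hand":0.4},{"x":0,"y":0,"z":0,"rx":0,"ry":0,"rz":0,"hand":0.5},{"x":0,"y":0,"z":0,"rx":0,"ry":0,"rz":0,"hand":0.6},{"x":0,"y":0,"z":0,"rx":0,"ry":0,"rz":0,"hand":0.8},{"x":0,"y":0,"z":0,"rx":0,"ry":0,"rz":0,"hand":0.8},{"x":0,"y":0,"z":0,"rx":0,"ry":0,"rz":0,"hand":0.8},{"x":0,"y":0,"z":0,"rx":0,"ry":0,"rz":0,"hand":0.8}]'
```

```text
t: 14.25
tool_pos: [0.4314, -0.2902, 0.0107]
eef_rot: [0.82, 0.572, 0.0, 0.001]
wrist_force: [-0.0, -0.1, 3.5]
grip_width: 0.258
gripper_force: 59.1
```

```bash
python3 -m handwheel '[{"x":0,"y":0,"z":0.01,"rx":0,"ry":0,"rz":0,"hand":0.8},{"x":0,"y":0,"z":0.03,"rx":0,"ry":0,"rz":0,"hand":0.8},{"x":0,"y":0,"z":0.03,"rx":0,"ry":0,"rz":0,"hand":0.8},{"x":0,"y":0,"z":0.03,"rx":0,"ry":0,"rz":0,"hand":0.8},{"x":0.0156,"y":0.0358,"z":0,"rx":0,"ry":0,"rz":0.022,"hand":0.8},{"x":0.0156,"y":0.0358,"z":0,"rx":0,"ry":0,"rz":0.022,"hand":0.8},{"x":0.0156,"y":0.0358,"z":0,"rx":0,"ry":0,"rz":0.022,"hand":0.8},{"x":0.0156,"y":0.0358,"z":0,"rx":0,"ry":0,"rz":0.022,"hand":0.8},{"x":0.0156,"y":0.0358,"z":0,"rx":0,"ry":0,"rz":0.022,"hand":0.8},{"x":0.0156,"y":0.0358,"z":0,"rx":0,"ry":0,"rz":0.022,"hand":0.8},{"x":0.0156,"y":0.0358,"z":0,"rx":0,"ry":0,"rz":0.022,"hand":0.8},{"x":0.0156,"y":0.0358,"z":0,"rx":0,"ry":0,"rz":0.022,"hand":0.8},{"x":0,"y":0,"z":0,"rx":0,"ry":0,"rz":0,"hand":0.8},{"x":0,"y":0,"z":0,"rx":0,"ry":0,"rz":0,"hand":0.8},{"x":0,"y":0,"z":0,"rx":0,"ry":0,"rz":0,"hand":0.8}]'
```

```text
t: 15.5
tool_pos: [0.5552, -0.0035, 0.1102]
eef_rot: [0.794, 0.608, -0.0, 0.0]
wrist_force: [0.2, 0.1, -0.2]
grip_width: 0.254
gripper_force: 59.0
```

```bash
python3 -m handwheel '[{"x":0.001,"y":0,"z":-0.036,"rx":0,"ry":0,"rz":0,"hand":0.8},{"x":0,"y":0,"z":-0.03,"rx":0,"ry":0,"rz":0,"hand":0.8},{"x":0,"y":0,"z":-0.01,"rx":0,"ry":0,"rz":0,"hand":0.8},{"x":0,"y":0,"z":-0.004,"rx":0,"ry":0,"rz":0,"hand":0.8},{"x":0,"y":0,"z":-0.002,"rx":0,"ry":0,"rz":0,"hand":0.8},{"x":0,"y":0,"z":-0.0015,"rx":0,"ry":0,"rz":0,"hand":0.8},{"x":0,"y":0,"z":0,"rx":0,"ry":0,"rz":0,"hand":0.8},{"x":0,"y":0,"z":0,"rx":0,"ry":0,"rz":0,"hand":0.8}]'
```

```text
t: 16.17
tool_pos: [0.5575, -0.0036, 0.0276]
eef_rot: [0.794, 0.607, 0.001, 0.001]
wrist_force: [0.9, -0.5, 0.4]
grip_width: 0.251
gripper_force: 59.0
```

```bash
python3 -m handwheel '[{"x":0,"y":0,"z":-0.001,"rx":0,"ry":0,"rz":0,"hand":0.8},{"x":0,"y":0,"z":0,"rx":0,"ry":0,"rz":0,"hand":0.8}]'
```

```text
t: 16.33
tool_pos: [0.5569, -0.0034, 0.0259]
eef_rot: [0.794, 0.608, 0.0, 0.0]
wrist_force: [0.6, 0.0, -0.4]
grip_width: 0.251
gripper_force: 59.0
```

```bash
python3 -m handwheel '[{"x":0,"y":0,"z":-0.001,"rx":0,"ry":0,"rz":0,"hand":0.8},{"x":0,"y":0,"z":0,"rx":0,"ry":0,"rz":0,"hand":0.8}]'
```

```text
t: 16.5
tool_pos: [0.557, -0.0033, 0.0257]
eef_rot: [0.794, 0.608, 0.0, 0.0]
wrist_force: [-1.5, -0.5, 6.7]
grip_width: 0.252
gripper_force: 59.9
```

```bash
python3 -m handwheel '[{"x":0,"y":0,"z":0,"rx":0,"ry":0,"rz":0,"hand":0.6},{"x":0,"y":0,"z":0,"rx":0,"ry":0,"rz":0,"hand":0.5},{"x":0,"y":0,"z":0,"rx":0,"ry":0,"rz":0,"hand":0.4},{"x":0,"y":0,"z":0.01,"rx":0,"ry":0,"rz":0,"hand":0.4},{"x":0,"y":0,"z":0.03,"rx":0,"ry":0,"rz":0,"hand":0.4},{"x":0,"y":0,"z":0.035,"rx":0,"ry":0,"rz":0,"hand":0},{"x":0,"y":0,"z":0.035,"rx":0,"ry":0,"rz":0,"hand":0},{"x":-0.0146,"y":0.0341,"z":0,"rx":0,"ry":0,"rz":0.135,"hand":0},{"x":-0.0146,"y":0.0341,"z":0,"rx":0,"ry":0,"rz":0.135,"hand":0},{"x":-0.0146,"y":0.0341,"z":0,"rx":0,"ry":0,"rz":0.135,"hand":0},{"x":-0.0146,"y":0.0341,"z":0,"rx":0,"ry":0,"rz":0.135,"hand":0},{"x":-0.0146,"y":0.0341,"z":0,"rx":0,"ry":0,"rz":0.135,"hand":0},{"x":-0.0146,"y":0.0341,"z":0,"rx":0,"ry":0,"rz":0.135,"hand":0},{"x":-0.0146,"y":0.0341,"z":0,"rx":0,"ry":0,"rz":0.135,"hand":0},{"x":-0.0146,"y":0.0341,"z":0,"rx":0,"ry":0,"rz":0.135,"hand":0},{"x":-0.0146,"y":0.0341,"z":0,"rx":0,"ry":0,"rz":0.135,"hand":0},{"x":0,"y":0,"z":0,"rx":0,"ry":0,"rz":0,"hand":0},{"x":0,"y":0,"z":0,"rx":0,"ry":0,"rz":0,"hand":0}]'
python3 - <<'E'
from h import *
p,d=env.capture("top")
for r in env.silhouettes("board","top")[:2]: print(r["score"],r["bbox"],rect("top",r["region"],.017))
for r in env.silhouettes("carrier","top")[:2]: print(r["score"],r["bbox"],rect("top",r["region"],.012))
print("tab", rect("top",seg(p,"black",(262,122,284,145)) ,.077) if seg(p,"black",(262,122,284,145)).any() else 0)
p2,d2=env.capture("side")
a=cv2.resize(p[125:205,220:320],None,fx=4,fy=4,interpolation=cv2.INTER_CUBIC)
b=cv2.resize(p2[165:245,170:270],None,fx=4,fy=4,interpolation=cv2.INTER_CUBIC)
cv2.imwrite("pics/tb3.png",np.hstack([a,b])[:,:,::-1])
E
```

```text
t: 18.0
tool_pos: [0.4245, 0.305, 0.1349]
eef_rot: [0.575, 0.818, 0.0, 0.0]
wrist_force: [-0.7, -0.3, 0.9]
grip_width: 0.999
gripper_force: 0.0
0.65 [358.2, 235.5, 30.7, 20.3] ((302.5454406738281, -325.6900329589844), (88.05473327636719, 61.40034484863281), 83.72701263427734)
0.63 [256.0, 150.3, 18.6, 27.5] ((556.173095703125, -4.610542297363281), (43.68257522583008, 61.39346694946289), 74.96122741699219)
0.78 [254.8, 150.0, 21.8, 30.5] ((556.2901000976562, -6.924827575683594), (63.35858154296875, 82.83795166015625), 74.97868347167969)
tab 0
```

View pics/tb3.png

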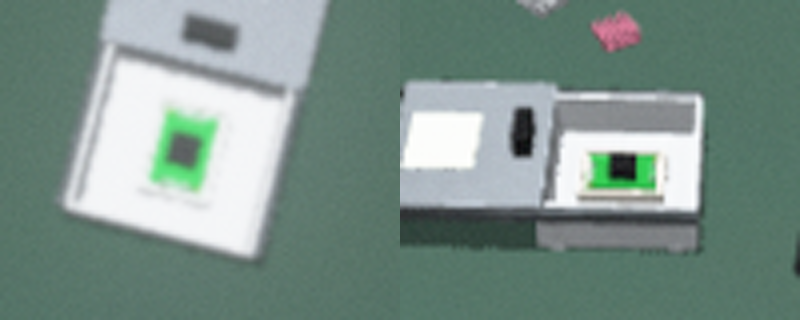

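```bash
python3 -m handwheel '[{"x":0.002,"y":-0.002,"z":-0.036,"rx":0,"ry":0,"rz":0,"hand":0},{"x":0,"y":0,"z":-0.036,"rx":0,"ry":0,"rz":0,"hand":0},{"x":0,"y":0,"z":-0.036,"rx":0,"ry":0,"rz":0,"hand":0},{"x":0,"y":0,"z":-0.016,"rx":0,"ry":0,"rz":0,"hand":0.1},{"x":0,"y":0,"z":-0.009,"rx":0,"ry":0,"rz":0,"hand":0.2},{"x":0,"y":0,"z":0,"rx":0,"ry":0,"rz":0,"hand":0.3},{"x":0,"y":0,"z":0,"rx":0,"ry":0,"rz":0,"hand":0.4},{"x":0,"y":0,"z":0,"rx":0,"ry":0,"rz":0,"hand":0.6},{"x":0,"y":0,"z":0,"rx":0,"ry":0,"rz":0,"hand":0.6},{"x":0,"y":0,"z":0,"rx":0,"ry":0,"rz":0,"hand":0.6},{"x":0,"y":0,"z":0,"rx":0,"ry":0,"rz":0,"hand":0.6}]'
```

```text
t: 19.12
tool_pos: [0.4285, 0.3021, 0.0031]
eef_rot: [0.576, 0.817, 0.002, 0.001]
wrist_force: [1.2, -1.4, 6.5]
grip_width: 0.491
gripper_force: 61.4
```

```bash
python3 -m handwheel '[{"x":0,"y":0,"z":0,"rx":0,"ry":0,"rz":0,"hand":0.3},{"x":0,"y":0,"z":0,"rx":0,"ry":0,"rz":0,"hand":0.1},{"x":0,"y":0,"z":0.02,"rx":0,"ry":0,"rz":0,"hand":0.1},{"x":0,"y":0,"z":0.02,"rx":0,"ry":0,"rz":-0.2,"hand":0.1},{"x":0,"y":0,"z":0,"rx":0,"ry":0,"rz":-0.245,"hand":0.1},{"x":0,"y":0,"z":0,"rx":0,"ry":0,"rz":-0.245,"hand":0.1},{"x":0,"y":0,"z":0,"rx":0,"ry":0,"rz":-0.245,"hand":0.1},{"x":0,"y":0,"z":0,"rx":0,"ry":0,"rz":-0.245,"hand":0.1},{"x":0,"y":0,"z":0,"rx":0,"ry":0,"rz":-0.245,"hand":0.1},{"x":0,"y":0,"z":0,"rx":0,"ry":0,"rz":-0.245,"hand":0.1},{"x":0,"y":0,"z":0,"rx":0,"ry":0,"rz":-0.245,"hand":0.1},{"x":0,"y":0,"z":0,"rx":0,"ry":0,"rz":-0.245,"hand":0.1},{"x":0,"y":0,"z":0,"rx":0,"ry":0,"rz":-0.245,"hand":0.1},{"x":0,"y":0,"z":0,"rx":0,"ry":0,"rz":-0.245,"hand":0.1},{"x":0,"y":0,"z":0,"rx":0,"ry":0,"rz":-0.245,"hand":0.1},{"x":0,"y":0,"z":0,"rx":0,"ry":0,"rz":-0.245,"hand":0.1},{"x":0,"y":0,"z":0,"rx":0,"ry":0,"rz":0,"hand":0.1},{"x":0,"y":0,"z":0,"rx":0,"ry":0,"rz":0,"hand":0.1}]'
```

```text
t: 20.62
tool_pos: [0.4271, 0.3015, 0.0413]
eef_rot: [0.985, 0.172, -0.0, 0.0]
wrist_force: [0.6, 0.2, -0.4]
grip_width: 0.904
gripper_force: 0.0
```

```bash
python3 -m handwheel '[{"x":0,"y":0,"z":-0.02,"rx":0,"ry":0,"rz":0,"hand":0.1},{"x":0,"y":0,"z":-0.017,"rx":0,"ry":0,"rz":0,"hand":0.1},{"x":0,"y":0,"z":0,"rx":0,"ry":0,"rz":0,"hand":0.2},{"x":0,"y":0,"z":0,"rx":0,"ry":0,"rz":0,"hand":0.3},{"x":0,"y":0,"z":0,"rx":0,"ry":0,"rz":0,"hand":0.4},{"x":0,"y":0,"z":0,"rx":0,"ry":0,"rz":0,"hand":0.6},{"x":0,"y":0,"z":0,"rx":0,"ry":0,"rz":0,"hand":0.6},{"x":0,"y":0,"z":0,"rx":0,"ry":0,"rz":0,"hand":0.6},{"x":0,"y":0,"z":0,"rx":0,"ry":0,"rz":0,"hand":0.6}]'
```

```text
t: 21.37
tool_pos: [0.4279, 0.302, 0.0058]
eef_rot: [0.985, 0.171, 0.001, -0.0]
wrist_force: [-0.1, -0.7, 6.2]
grip_width: 0.475
gripper_force: 60.1
```

```bash
python3 -m handwheel '[{"x":0,"y":0,"z":0,"rx":0,"ry":0,"rz":0,"hand":0.3},{"x":0,"y":0,"z":-0.005,"rx":0,"ry":0,"rz":0,"hand":0.3},{"x":0,"y":0,"z":0,"rx":0,"ry":0,"rz":0,"hand":0.4},{"x":0,"y":0,"z":0,"rx":0,"ry":0,"rz":0,"hand":0.6},{"x":0,"y":0,"z":0,"rx":0,"ry":0,"rz":0,"hand":0.6},{"x":0,"y":0,"z":0,"rx":0,"ry":0,"rz":0,"hand":0.6},{"x":0,"y":0,"z":0,"rx":0,"ry":0,"rz":0,"hand":0.6}]'
```

```text
t: 21.95
tool_pos: [0.4273, 0.3015, -0.0007]
eef_rot: [0.985, 0.171, 0.0, 0.0]
wrist_force: [0.3, -1.2, 1.2]
grip_width: 0.493
gripper_force: 60.9
```

```bash
python3 -m handwheel '[{"x":0,"y":0,"z":0.01,"rx":0,"ry":0,"rz":0,"hand":0.6},{"x":0,"y":0,"z":0.03,"rx":0,"ry":0,"rz":0,"hand":0.6},{"x":0,"y":0,"z":0.035,"rx":0,"ry":0,"rz":0,"hand":0.6},{"x":0,"y":0,"z":0.035,"rx":0,"ry":0,"rz":0,"hand":0.6},{"x":0.0144,"y":-0.0339,"z":0,"rx":0,"ry":0,"rz":-0.136,"hand":0.6},{"x":0.0144,"y":-0.0339,"z":0,"rx":0,"ry":0,"rz":-0.136,"hand":0.6},{"x":0.0144,"y":-0.0339,"z":0,"rx":0,"ry":0,"rz":-0.136,"hand":0.6},{"x":0.0144,"y":-0.0339,"z":0,"rx":0,"ry":0,"rz":-0.136,"hand":0.6},{"x":0.0144,"y":-0.0339,"z":0,"rx":0,"ry":0,"rz":-0.136,"hand":0.6},{"x":0.0144,"y":-0.0339,"z":0,"rx":0,"ry":0,"rz":-0.136,"hand":0.6},{"x":0.0144,"y":-0.0339,"z":0,"rx":0,"ry":0,"rz":-0.136,"hand":0.6},{"x":0.0144,"y":-0.0339,"z":0,"rx":0,"ry":0,"rz":-0.136,"hand":0.6},{"x":0.0144,"y":-0.0339,"z":0,"rx":0,"ry":0,"rz":-0.136,"hand":0.6},{"x":0,"y":0,"z":0,"rx":0,"ry":0,"rz":0,"hand":0.6},{"x":0,"y":0,"z":0,"rx":0,"ry":0,"rz":0,"hand":0.6},{"x":0,"y":0,"z":0,"rx":0,"ry":0,"rz":0,"hand":0.6}]'
```

```text
t: 23.28
tool_pos: [0.5563, -0.0034, 0.1094]
eef_rot: [0.991, -0.134, -0.0, -0.0]
wrist_force: [-0.1, 0.2, -0.1]
grip_width: 0.496
gripper_force: 60.9
```

```bash
python3 -m handwheel '[{"x":0.0005,"y":0,"z":-0.036,"rx":0,"ry":0,"rz":0,"hand":0.6},{"x":0,"y":0,"z":-0.03,"rx":0,"ry":0,"rz":0,"hand":0.6},{"x":0,"y":0,"z":-0.014,"rx":0,"ry":0,"rz":0,"hand":0.6},{"x":0,"y":0,"z":-0.005,"rx":0,"ry":0,"rz":0,"hand":0.6},{"x":0,"y":0,"z":-0.003,"rx":0,"ry":0,"rz":0,"hand":0.6},{"x":0,"y":0,"z":-0.0015,"rx":0,"ry":0,"rz":0,"hand":0.6},{"x":0,"y":0,"z":0,"rx":0,"ry":0,"rz":0,"hand":0.6},{"x":0,"y":0,"z":0,"rx":0,"ry":0,"rz":0,"hand":0.6}]'
```

```text
t: 23.95
tool_pos: [0.5581, -0.0033, 0.021]
eef_rot: [0.991, -0.134, 0.001, -0.0]
wrist_force: [0.3, -1.4, 0.3]
grip_width: 0.492
gripper_force: 61.0
```

```bash
python3 -m handwheel '[{"x":0,"y":0,"z":-0.001,"rx":0,"ry":0,"rz":0,"hand":0.6},{"x":0,"y":0,"z":0,"rx":0,"ry":0,"rz":0,"hand":0.6}]'
```

```text
t: 24.12
tool_pos: [0.5577, -0.0036, 0.0195]
eef_rot: [0.991, -0.134, 0.001, -0.0]
wrist_force: [-0.7, -0.5, 0.1]
grip_width: 0.494
gripper_force: 61.0
```

```bash
python3 -m handwheel '[{"x":0,"y":0,"z":-0.001,"rx":0,"ry":0,"rz":0,"hand":0.6},{"x":0,"y":0,"z":0,"rx":0,"ry":0,"rz":0,"hand":0.6}]'
```

```text
t: 24.28
tool_pos: [0.5577, -0.0036, 0.0183]
eef_rot: [0.991, -0.134, 0.001, -0.0]
wrist_force: [-0.6, 0.3, 2.8]
grip_width: 0.493
gripper_force: 61.3
```

```bash
python3 -m handwheel '[{"x":0,"y":0,"z":0,"rx":0,"ry":0,"rz":0,"hand":0.4},{"x":0,"y":0,"z":0,"rx":0,"ry":0,"rz":0,"hand":0.3},{"x":0,"y":0,"z":0,"rx":0,"ry":0,"rz":0,"hand":0.2},{"x":0,"y":0,"z":0,"rx":0,"ry":0,"rz":0,"hand":0.2},{"x":0,"y":0,"z":0.01,"rx":0,"ry":0,"rz":0,"hand":0.2},{"x":0,"y":0,"z":0.03,"rx":0,"ry":0,"rz":0,"hand":0.2},{"x":0,"y":0,"z":0.04,"rx":0,"ry":0,"rz":0,"hand":0.2},{"x":0,"y":0,"z":0.035,"rx":0,"ry":0,"rz":0,"hand":0.2},{"x":0.0027,"y":-0.0354,"z":0,"rx":0,"ry":0,"rz":-0.1855,"hand":0.2},{"x":0.0027,"y":-0.0354,"z":0,"rx":0,"ry":0,"rz":-0.1855,"hand":0.2},{"x":0.0027,"y":-0.0354,"z":0,"rx":0,"ry":0,"rz":-0.1855,"hand":0.2},{"x":0.0027,"y":-0.0354,"z":0,"rx":0,"ry":0,"rz":-0.1855,"hand":0.2},{"x":0.0027,"y":-0.0354,"z":0,"rx":0,"ry":0,"rz":-0.1855,"hand":0.2},{"x":0.0027,"y":-0.0354,"z":0,"rx":0,"ry":0,"rz":-0.1855,"hand":0.2},{"x":0.0027,"y":-0.0354,"z":0,"rx":0,"ry":0,"rz":-0.1855,"hand":0.2},{"x":0.0027,"y":-0.0354,"z":0,"rx":0,"ry":0,"rz":-0.1855,"hand":0.2},{"x":0,"y":0,"z":0,"rx":0,"ry":0,"rz":0,"hand":0.2},{"x":0,"y":0,"z":0,"rx":0,"ry":0,"rz":0,"hand":0.2}]'
python3 - <<'E'
from h import *
print(env.sense()["joint_pos"])
p,d=env.capture("top")
for r in env.silhouettes("frame","top")[:1]: print(r["score"],r["bbox"],rect("top",r["region"],.024))
p2,d2=env.capture("side")
a=cv2.resize(p[125:205,220:320],None,fx=4,fy=4,interpolation=cv2.INTER_CUBIC)
b=cv2.resize(p2[165:245,170:270],None,fx=4,fy=4,interpolation=cv2.INTER_CUBIC)
cv2.imwrite("pics/tb4.png",np.hstack([a,b])[:,:,::-1])
E
```

```text
t: 25.78
tool_pos: [0.5786, -0.2886, 0.1331]
eef_rot: [0.874, -0.485, 0.0, -0.0]
wrist_force: [-0.9, 1.4, 0.6]
grip_width: 0.798
gripper_force: 0.0
[-4.80422780e-01  5.00809844e-01  1.53081858e+00  1.21982986e-04
  1.10979142e+00  2.10352524e+00]
0.22 [232.4, 90.6, 73.9, 98.1] ((623.4617919921875, -22.252395629882812), (168.9568328857422, 280.7360534667969), 74.51297760009766)
```

View pics/tb4.png

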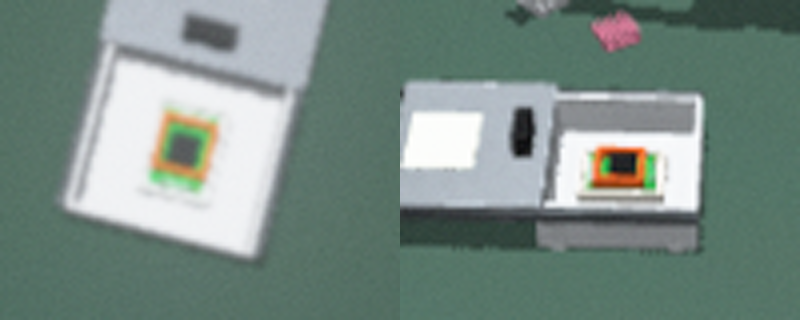

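```bash
python3 -m handwheel '[{"x":0,"y":0.001,"z":-0.036,"rx":0,"ry":0,"rz":0,"hand":0.2},{"x":0,"y":0,"z":-0.036,"rx":0,"ry":0,"rz":0,"hand":0.2},{"x":0,"y":0,"z":-0.036,"rx":0,"ry":0,"rz":0,"hand":0.2},{"x":0,"y":0,"z":-0.014,"rx":0,"ry":0,"rz":0,"hand":0.2},{"x":0,"y":0,"z":-0.009,"rx":0,"ry":0,"rz":0,"hand":0.3},{"x":0,"y":0,"z":0,"rx":0,"ry":0,"rz":0,"hand":0.4},{"x":0,"y":0,"z":0,"rx":0,"ry":0,"rz":0,"hand":0.5},{"x":0,"y":0,"z":0,"rx":0,"ry":0,"rz":0,"hand":0.7},{"x":0,"y":0,"z":0,"rx":0,"ry":0,"rz":0,"hand":0.7},{"x":0,"y":0,"z":0,"rx":0,"ry":0,"rz":0,"hand":0.7},{"x":0,"y":0,"z":0,"rx":0,"ry":0,"rz":0,"hand":0.7}]'
```

```text
t: 26.85
tool_pos: [0.5802, -0.2862, 0.0039]
eef_rot: [0.875, -0.484, 0.002, -0.0]
wrist_force: [0.4, 1.4, 6.8]
grip_width: 0.401
gripper_force: 60.4
```

```bash
python3 -m handwheel '[{"x":0,"y":0,"z":0.01,"rx":0,"ry":0,"rz":0,"hand":0.7},{"x":0,"y":0,"z":0.03,"rx":0,"ry":0,"rz":0,"hand":0.7},{"x":0,"y":0,"z":0.035,"rx":0,"ry":0,"rz":0,"hand":0.7},{"x":0,"y":0,"z":0.035,"rx":0,"ry":0,"rz":0,"hand":0.7},{"x":-0.0029,"y":0.03535,"z":0,"rx":0,"ry":0,"rz":0.186,"hand":0.7},{"x":-0.0029,"y":0.03535,"z":0,"rx":0,"ry":0,"rz":0.186,"hand":0.7},{"x":-0.0029,"y":0.03535,"z":0,"rx":0,"ry":0,"rz":0.186,"hand":0.7},{"x":-0.0029,"y":0.03535,"z":0,"rx":0,"ry":0,"rz":0.186,"hand":0.7},{"x":-0.0029,"y":0.03535,"z":0,"rx":0,"ry":0,"rz":0.186,"hand":0.7},{"x":-0.0029,"y":0.03535,"z":0,"rx":0,"ry":0,"rz":0.186,"hand":0.7},{"x":-0.0029,"y":0.03535,"z":0,"rx":0,"ry":0,"rz":0.186,"hand":0.7},{"x":-0.0029,"y":0.03535,"z":0,"rx":0,"ry":0,"rz":0.186,"hand":0.7},{"x":0,"y":0,"z":0,"rx":0,"ry":0,"rz":0,"hand":0.7},{"x":0,"y":0,"z":0,"rx":0,"ry":0,"rz":0,"hand":0.7},{"x":0,"y":0,"z":0,"rx":0,"ry":0,"rz":0,"hand":0.7}]'
```

```text
t: 28.1
tool_pos: [0.5559, -0.0033, 0.1124]
eef_rot: [0.991, -0.133, 0.0, 0.0]
wrist_force: [-0.4, -0.5, 0.7]
grip_width: 0.398
gripper_force: 59.9
```

```bash
python3 -m handwheel '[{"x":0.0003,"y":0,"z":-0.036,"rx":0,"ry":0,"rz":0,"hand":0.7},{"x":0,"y":0,"z":-0.026,"rx":0,"ry":0,"rz":0,"hand":0.7},{"x":0,"y":0,"z":-0.009,"rx":0,"ry":0,"rz":0,"hand":0.7},{"x":0,"y":0,"z":-0.003,"rx":0,"ry":0,"rz":0,"hand":0.7},{"x":0,"y":0,"z":-0.0015,"rx":0,"ry":0,"rz":0,"hand":0.7},{"x":0,"y":0,"z":0,"rx":0,"ry":0,"rz":0,"hand":0.7},{"x":0,"y":0,"z":0,"rx":0,"ry":0,"rz":0,"hand":0.7}]'
```

```text
t: 28.68
tool_pos: [0.5572, -0.0033, 0.0377]
eef_rot: [0.991, -0.133, 0.001, -0.0]
wrist_force: [0.8, 0.3, -0.4]
grip_width: 0.397
gripper_force: 59.9
```

```bash
python3 -m handwheel '[{"x":0,"y":0,"z":-0.001,"rx":0,"ry":0,"rz":0,"hand":0.7},{"x":0,"y":0,"z":-0.001,"rx":0,"ry":0,"rz":0,"hand":0.7},{"x":0,"y":0,"z":0,"rx":0,"ry":0,"rz":0,"hand":0.7}]'
```

```text
t: 28.93
tool_pos: [0.5564, -0.003, 0.0349]
eef_rot: [0.991, -0.133, 0.001, 0.0]
wrist_force: [1.2, -0.6, 0.1]
grip_width: 0.4
gripper_force: 60.1
```

```bash
python3 -m handwheel '[{"x":0,"y":0,"z":-0.001,"rx":0,"ry":0,"rz":0,"hand":0.7},{"x":0,"y":0,"z":0,"rx":0,"ry":0,"rz":0,"hand":0.7}]'
```

```text
t: 29.1
tool_pos: [0.5565, -0.003, 0.0349]
eef_rot: [0.991, -0.133, 0.001, 0.0]
wrist_force: [-2.3, 0.5, 7.9]
grip_width: 0.399
gripper_force: 60.9
```

```bash
python3 -m handwheel '[{"x":0,"y":0,"z":0,"rx":0,"ry":0,"rz":0,"hand":0.5},{"x":0,"y":0,"z":0,"rx":0,"ry":0,"rz":0,"hand":0.4},{"x":0,"y":0,"z":0,"rx":0,"ry":0,"rz":0,"hand":0.3},{"x":0,"y":0,"z":0,"rx":0,"ry":0,"rz":0,"hand":0.3},{"x":0,"y":0,"z":0.01,"rx":0,"ry":0,"rz":0,"hand":0.3},{"x":0,"y":0,"z":0.03,"rx":0,"ry":0,"rz":0,"hand":0.3},{"x":0,"y":0,"z":0.04,"rx":0,"ry":0,"rz":0,"hand":0.2},{"x":0.0274,"y":-0.008,"z":0.02,"rx":0,"ry":0,"rz":0,"hand":0.1},{"x":0.0274,"y":-0.008,"z":0,"rx":0,"ry":0,"rz":0,"hand":0.1},{"x":0.0274,"y":-0.008,"z":0,"rx":0,"ry":0,"rz":0,"hand":0.1},{"x":0,"y":0,"z":0,"rx":0,"ry":0,"rz":0,"hand":0.1},{"x":0,"y":0,"z":0,"rx":0,"ry":0,"rz":0,"hand":0.1}]'
python3 - <<'E'
from h import *
p,d=env.capture("top");p2,d2=env.capture("side")
a=cv2.resize(p[125:205,220:320],None,fx=4,fy=4,interpolation=cv2.INTER_CUBIC)
b=cv2.resize(p2[165:245,170:270],None,fx=4,fy=4,interpolation=cv2.INTER_CUBIC)
cv2.imwrite("pics/tb5.png",np.hstack([a,b])[:,:,::-1])
E
```

```text
t: 30.1
tool_pos: [0.6389, -0.0273, 0.1334]
eef_rot: [0.991, -0.133, -0.0, 0.0]
wrist_force: [-0.6, -0.3, 0.0]
grip_width: 0.898
gripper_force: 0.0
```

View pics/tb5.png

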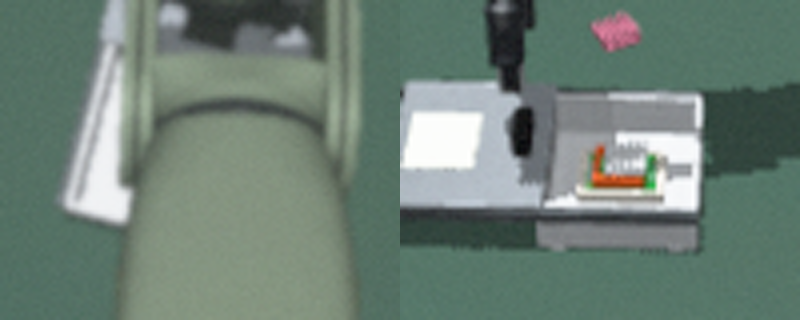

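```bash
python3 -m handwheel '[{"x":0,"y":0,"z":-0.03,"rx":0,"ry":0,"rz":0,"hand":0.1},{"x":0,"y":0,"z":-0.03,"rx":0,"ry":0,"rz":0,"hand":0.1},{"x":0,"y":0,"z":-0.009,"rx":0,"ry":0,"rz":0,"hand":0.2},{"x":0,"y":0,"z":0,"rx":0,"ry":0,"rz":0,"hand":0.3},{"x":0,"y":0,"z":0,"rx":0,"ry":0,"rz":0,"hand":0.4},{"x":0,"y":0,"z":0,"rx":0,"ry":0,"rz":0,"hand":0.7},{"x":0,"y":0,"z":0,"rx":0,"ry":0,"rz":0,"hand":0.7},{"x":0,"y":0,"z":0,"rx":0,"ry":0,"rz":0,"hand":0.7},{"x":0,"y":0,"z":0,"rx":0,"ry":0,"rz":0,"hand":0.7}]'
```

```text
t: 30.95
tool_pos: [0.6398, -0.0239, 0.067]
eef_rot: [0.991, -0.134, 0.002, -0.003]
wrist_force: [0.2, 8.9, 0.3]
grip_width: 0.443
gripper_force: 60.6
```

```bash
python3 -m handwheel '[{"x":-0.003,"y":0.0035,"z":0,"rx":0,"ry":0,"rz":0,"hand":0.7},{"x":-0.0116,"y":0.0032,"z":0,"rx":0,"ry":0,"rz":0,"hand":0.7},{"x":-0.0116,"y":0.0032,"z":0,"rx":0,"ry":0,"rz":0,"hand":0.7},{"x":-0.0116,"y":0.0032,"z":0,"rx":0,"ry":0,"rz":0,"hand":0.7},{"x":-0.0116,"y":0.0032,"z":0,"rx":0,"ry":0,"rz":0,"hand":0.7},{"x":-0.0116,"y":0.0032,"z":0,"rx":0,"ry":0,"rz":0,"hand":0.7},{"x":-0.0116,"y":0.0032,"z":0,"rx":0,"ry":0,"rz":0,"hand":0.7},{"x":-0.0116,"y":0.0032,"z":0,"rx":0,"ry":0,"rz":0,"hand":0.7},{"x":-0.0116,"y":0.0032,"z":0,"rx":0,"ry":0,"rz":0,"hand":0.7},{"x":-0.0116,"y":0.0032,"z":0,"rx":0,"ry":0,"rz":0,"hand":0.7},{"x":-0.007,"y":0.002,"z":0,"rx":0,"ry":0,"rz":0,"hand":0.7},{"x":0,"y":0,"z":0,"rx":0,"ry":0,"rz":0,"hand":0.7}]'
python3 -m handwheel '[{"x":-0.004,"y":0.001,"z":0,"rx":0,"ry":0,"rz":0,"hand":0.7},{"x":-0.004,"y":0.001,"z":0,"rx":0,"ry":0,"rz":0,"hand":0.7},{"x":0,"y":0,"z":0,"rx":0,"ry":0,"rz":0,"hand":0.7}]'
```

```text
t: 31.95
tool_pos: [0.5245, 0.0084, 0.0668]
eef_rot: [0.991, -0.133, 0.002, -0.001]
wrist_force: [-1.0, 5.6, 9.3]
grip_width: 0.443
gripper_force: 61.7
t: 32.2
tool_pos: [0.5181, 0.0102, 0.0668]
eef_rot: [0.991, -0.133, 0.003, -0.001]
wrist_force: [1.5, 4.6, 7.4]
grip_width: 0.444
gripper_force: 61.6
```

```bash
python3 -m handwheel '[{"x":-0.004,"y":0.001,"z":0,"rx":0,"ry":0,"rz":0,"hand":0.7},{"x":-0.003,"y":0.001,"z":0,"rx":0,"ry":0,"rz":0,"hand":0.7},{"x":-0.001,"y":0,"z":0,"rx":0,"ry":0,"rz":0,"hand":0.7},{"x":0,"y":0,"z":0,"rx":0,"ry":0,"rz":0,"hand":0.7}]'
```

```text
t: 32.53
tool_pos: [0.5145, 0.0113, 0.0669]
eef_rot: [0.991, -0.133, 0.008, -0.001]
wrist_force: [11.2, 1.6, -0.6]
grip_width: 0.445
gripper_force: 61.0
```

```bash
python3 -m handwheel '[{"x":0.003,"y":-0.001,"z":0,"rx":0,"ry":0,"rz":0,"hand":0.7},{"x":0,"y":0,"z":0,"rx":0,"ry":0,"rz":0,"hand":0.4},{"x":0,"y":0,"z":0,"rx":0,"ry":0,"rz":0,"hand":0.2},{"x":0,"y":0,"z":0,"rx":0,"ry":0,"rz":0,"hand":0.1},{"x":0,"y":0,"z":0.02,"rx":0,"ry":0,"rz":0,"hand":0.1},{"x":0,"y":0,"z":0.04,"rx":0,"ry":0,"rz":0,"hand":0.1},{"x":0,"y":0,"z":0.04,"rx":0,"ry":0,"rz":0,"hand":0.1},{"x":-0.01,"y":-0.035,"z":0.01,"rx":0,"ry":0,"rz":0,"hand":0.1},{"x":-0.01,"y":-0.035,"z":0,"rx":0,"ry":0,"rz":0,"hand":0.1},{"x":-0.01,"y":-0.035,"z":0,"rx":0,"ry":0,"rz":0,"hand":0.1},{"x":-0.01,"y":-0.035,"z":0,"rx":0,"ry":0,"rz":0,"hand":0.1},{"x":-0.01,"y":-0.035,"z":0,"rx":0,"ry":0,"rz":0,"hand":0.1},{"x":-0.01,"y":-0.035,"z":0,"rx":0,"ry":0,"rz":0,"hand":0.1},{"x":0,"y":0,"z":0,"rx":0,"ry":0,"rz":0,"hand":0.1},{"x":0,"y":0,"z":0,"rx":0,"ry":0,"rz":0,"hand":0.1}]'
python3 - <<'E'
from h import *
p,d=env.capture("top");Z=world("top",d)[...,2]
o=np.zeros(Z.shape,bool); o[120:195,228:305]=1
m=o&(Z>.0475)&(Z<.07); m=cv2.morphologyEx(m.astype(np.uint8),cv2.MORPH_OPEN,np.ones((5,5)))>0
print("cover",rect("top",m,.053))
cv2.imwrite("pics/top6.png",p[:,:,::-1])
E
```

```text
t: 33.78
tool_pos: [0.4497, -0.2011, 0.1741]
eef_rot: [0.991, -0.135, -0.001, -0.0]
wrist_force: [-0.2, 1.1, -0.7]
grip_width: 0.901
gripper_force: 0.0
cover ((556.275634765625, -3.0372161865234375), (162.56687927246094, 138.47564697265625), 74.56632232666016)
```

View pics/top6.png

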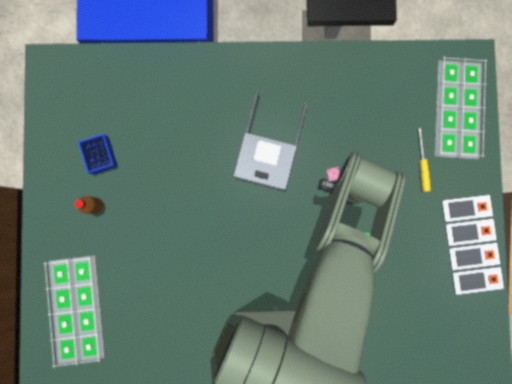

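The cover is shut at (265,158), about 129.6 mm from the fully back position, so it is at its stop. The bin, screwdriver and bottle haven't moved.

```bash
python3 -c "
from rig import env
print(env.hand_in())"
```

```text
the job is handed in; nothing more can be done
None
```

I slid the cover fully back, stacked the carrier, board, frame and heat sink in the case in order, slid the cover shut to its stop and handed the job in at about 34 s; the hand-in gave no verdict.

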